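# Charge the deburring tumbler

## Robot

A 7-joint arm with a two-finger parallel gripper is mounted at the origin on the work surface; the furniture and walls round the work are solid. World frame = base frame: x ahead of the robot, y to its left, z up, the work surface at z = 0. Lengths are in m, angles in degrees, forces in N, time in s.
With the tool pointing down it reaches from about 0.35 to 0.775 m from the base axis. Payload 3.1 kg.
Tool frame: the origin (TCP) lies on the centre line of the jaws, within the pads' length; the fingertips stand 17 mm ahead of it and the grasp point (between the pads) lies 2 mm behind it (robot.tip_reach is the distance from the TCP to the fingertips, in m); z points along the fingers, y is the direction in which the jaws open and shut (so a half turn about z gives the same grasp; the last joint's range is limited). The gripper opens to 85 mm and grips with 20 to 120 N. Pads are 22 mm wide; open, the fingers measure 114 mm over their backs; the gripper's body (76 mm by 85 mm) begins 54 mm behind the grasp point. The pads swing forward as they close: fully open they stand 13 mm farther back than shut.
Start: joints at [60.751, 17.813, 0.802, 86.603, -0.252, 75.585, -1.558], TCP at [0.249, -0.491, 0.225] pointing down, gripper open.
Joint ranges: [-154.91, 154.91], [-16.99, 109.72], [-72.82, 74.43], [7.12, 147.25], [-82.49, 262.49], [11.32, 116.49], [-174.64, 174.64]. Speed limits (degrees/s): [159.86, 159.86, 180, 180, 180, 180, 180].

## Interface

Orientations are given as [roll, pitch, yaw] about the fixed x, y, z axes, in that order (R = Rz(yaw) Ry(pitch) Rx(roll)).
In Python, from station import robot, fingers, vision, workorder, recognise gives the robot as it stands. Calls block until the motion is done:
- robot.move_to(position, orientation): joint-space move of the TCP to a pose.
- robot.line_to(position, orientation=None, velocity=0.15, f_stop=None): straight line of the TCP; orientation=None keeps the orientation; velocity is the mean speed in m/s. With f_stop (N) it stops when the force on the tool has changed by that much, and returns True; else False.
- robot.move_j(angles): joint-space move.
- fingers.gripper_to(opening, force=None): opening from 0.0 (shut) to 1.0 (fully open); force is the grip in N (None keeps the last); returns when the fingers have stopped.
- robot.pause(seconds).
- robot.inverse_kinematics(position, orientation): joint angles nearest the present ones, or None.
- vision.grab_frame(name): name is "scene" or "side" or "wrist"; returns the picture (384x512x3 uint8, red, green, blue); there is no depth.
- vision.calibration(name): a dict with "mtx" (3x3 intrinsics, pixels), "extrinsics" (4x4, takes a point from world to camera coordinates); the wrist camera has in their place "T_tool_cam" (4x4, takes a point from camera to tool coordinates, whose origin is the TCP and whose axes are the flange's). Camera axes: x right, y up, looking along -z (the intrinsics and any distortion apply to the point x, -y, -z); pixel columns grow to the right and rows downward; lengths in m; the calibration is good to about 2 mm. A picture is of the moment at which its call begins: read the wrist's pose just before it. calibration takes no time and is no camera call.
A pose or a line that the arm cannot do raises robot.PlanningError and nothing moves.
- workorder.close_job(): hands the job in, once; it reports no verdict.
Trained networks look in the newest picture that a camera, given by its name, has taken for a name from the list of things; names that differ only in an ending like _2 or _b are one class to them, and where a whole thing is asked for, a point or a joint stands for the part that bears it (a point fixed in the world has none). Each returns a list of dicts, best first, with "p" (0 to 1); they miss things now and then, are a little off and sometimes report something else, mostly with a low value. They report only what shows in the picture. A call takes as long as a camera call. They do not tell look-alikes from the thing itself.
- recognise(label, camera): "rect" ([centre column, centre row, width, height] in pixels, round what is visible of it).
Readings, each from a call of its own:
- robot.current_time_s(): time.
- robot.current_joint_positions(): joint angles.
- robot.current_dq(): joint speeds.
- robot.current_joint_torque(): joint torques, N m.
- robot.current_tool_pos(): TCP position.
- robot.current_eef_rot(): TCP orientation.
- robot.current_contact_force(): force on the tool from outside, world axes, zero at the start.
- robot.current_torque(): the same for the moment, N m.
- robot.current_finger_gap(): opening from 0.0 (shut) to 1.0 (fully open).
Only numpy, scipy, OpenCV 4.12 (cv2) and the standard library are available. Lean on these libraries where they do the work, as an engineer would, in place of code of your own. Each camera call takes 0.05 s, during which the arm holds its last target.

## Task

Charge the deburring tumbler: take the pan of square tube pieces by its red grip and tip all three pieces through the open mouth into the barrel, without handling the pieces themselves. Set the empty pan down upright on the worktop, then plug the yellow door fully home in the mouth so that its flange lies flat on the frame all round. Leave the other things on the bench where they are.

Things in the scene. Friction and masses are not known exactly. Their poses are not given: they have to be found in the camera images.
- tumbler: Fixed deburring tumbler: hollow green six-sided barrel, 200 mm across flats, 240 long, along y, on grey stands (ends at y = +-180). Origin: on the worktop under the middle of the barrel axis (130 mm up). Top edge 246 mm up, above the origin. The mouth is in the upper face leaning to -x; motor behind at x = 115 to 235, 125 mm high; yellow belt guard at y = -175 to -204.
- mouth: Barrel's open mouth, 92 (x) by 160 mm (y), in a bright steel frame 9 mm wide. Origin: centre of the opening, on the frame's outer surface, where the door's flange seats. z points outward, 30 degrees from vertical towards the tumbler's -x; x up the slope, y along the barrel. Lower edge at x = -46. Hollow for 190 mm below. Clamp lugs 10 mm proud at y = +-105, x = -15 to 15.
- door: Loose yellow door, black plug below, black bar handle on top. Origin: centre of the plug's underside, z up. Plug 87 (x) by 155 (y), 22 mm deep, its lowest 8 mm 4 mm narrower on each side; flange 112 x 184 x 5 mm, underside at z = 22. Handle bar 16 mm thick (x), 100 long (y), z = 60 to 84. Fits either way round, y along the mouth's y. 0.4 kg.
- door_seat (a point): Centre of the flange's underside on the door; at the mouth's origin when the door is home.
- door_grip (a point): Centre of the door's handle bar, 72 mm above the door's origin.
- pan: Loose bright steel charging pan, 150 mm (x) by 134 mm (y), rear and side walls 46 mm high (28 mm towards the front), 3 mm thick, open in front with an upturned pouring lip (11 degrees, 32 mm long) at the +x end, and a bail across it with a red grip. Origin: centre of the underside; z up. 0.35 kg, plus the pieces.
- pan_grip (a point): Centre of the pan's red grip, at x = -10, z = 114 in the pan's frame. The grip is a flat bar along y, 134 mm long, 14 mm thick and 32 mm high, that leans 30 degrees from vertical to the pan's rear (its top towards -x), between two steel straps at y = +-68.
- pan_lip (a point): Middle of the pouring lip's front edge, at x = 106, z = 9 in the pan's frame.
- tube_1: Loose square steel tube piece, 40 x 120 (y) x 40 mm, open ends, about 0.18 kg, lying lengthwise in the pan. Origin: centre of its underside as it lies.
- tube_1_mid (a point): Middle of tube piece 1.
- tube_2: Loose square steel tube piece, 40 x 120 (y) x 40 mm, open ends, about 0.18 kg, lying lengthwise in the pan. Origin: centre of its underside as it lies.
- tube_2_mid (a point): Middle of tube piece 2.
- tube_3: Loose square steel tube piece, 40 x 120 (y) x 40 mm, open ends, about 0.18 kg, lying lengthwise in the pan. Origin: centre of its underside as it lies.
- tube_3_mid (a point): Middle of tube piece 3.
- torch_rest: Bystander: round magnetic foot (79 mm diameter) with a yellow fork, 144 mm high. Origin: centre of its underside.
- hardwood_block: Bystander: hardwood block, 45 (x) by 90 (y) by 42 mm high. Origin: centre of its underside.
- marker: Bystander: white and red paint marker lying flat, 15 (x) by 135 (y) by 17 mm. Origin: centre of its underside.
- plate: Bystander: flat steel plate, 60 (x) by 130 (y) by 8 mm. Origin: centre of its underside.
There are look-alikes about, which are no part of the job. There is more than one size of the pan; the job needs the largest.

How it is judged (in metres and radians):
On the way, in this order (a step that is already met when the one before it is completed fails the run):
1. all three tube pieces have gone into the barrel while the pan is tipped over its mouth (x of tube_1_mid in the frame of tumbler between -0.095 and 0.095 m and y of tube_1_mid in the frame of tumbler between -0.12 and 0.12 m and z of tube_1_mid in the frame of tumbler between 0.02 and 0.2 m and x of tube_2_mid in the frame of tumbler between -0.095 and 0.095 m and y of tube_2_mid in the frame of tumbler between -0.12 and 0.12 m and z of tube_2_mid in the frame of tumbler between 0.02 and 0.2 m and x of tube_3_mid in the frame of tumbler between -0.095 and 0.095 m and y of tube_3_mid in the frame of tumbler between -0.12 and 0.12 m and z of tube_3_mid in the frame of tumbler between 0.02 and 0.2 m and angle between pan's own z axis and vertical above 0.4 rad and distance between pan_lip and mouth below 0.15 m), for 0.1 s.
2. the empty pan stands upright on the worktop (angle between pan's own z axis and vertical below 0.06 rad and height (world z) of pan between -0.006 and 0.006 m and linear speed of pan below 0.02 m/s and x of tube_1_mid in the frame of tumbler between -0.095 and 0.095 m and y of tube_1_mid in the frame of tumbler between -0.12 and 0.12 m and z of tube_1_mid in the frame of tumbler between 0.02 and 0.2 m and x of tube_2_mid in the frame of tumbler between -0.095 and 0.095 m and y of tube_2_mid in the frame of tumbler between -0.12 and 0.12 m and z of tube_2_mid in the frame of tumbler between 0.02 and 0.2 m and x of tube_3_mid in the frame of tumbler between -0.095 and 0.095 m and y of tube_3_mid in the frame of tumbler between -0.12 and 0.12 m and z of tube_3_mid in the frame of tumbler between 0.02 and 0.2 m), for 0.2 s.
3. the door is fully home in the mouth (z of door_seat in the frame of mouth between -0.004 and 0.004 m and distance between door_seat and mouth below 0.008 m and angle between the z axis of door and the z axis of mouth, either way round below 0.04 rad and angle between the y axis of door and the y axis of mouth, either way round below 0.06 rad and x of tube_1_mid in the frame of tumbler between -0.095 and 0.095 m and y of tube_1_mid in the frame of tumbler between -0.12 and 0.12 m and z of tube_1_mid in the frame of tumbler between 0.02 and 0.2 m and x of tube_2_mid in the frame of tumbler between -0.095 and 0.095 m and y of tube_2_mid in the frame of tumbler between -0.12 and 0.12 m and z of tube_2_mid in the frame of tumbler between 0.02 and 0.2 m and x of tube_3_mid in the frame of tumbler between -0.095 and 0.095 m and y of tube_3_mid in the frame of tumbler between -0.12 and 0.12 m and z of tube_3_mid in the frame of tumbler between 0.02 and 0.2 m), for 0.2 s.
At the end, for the whole second after the job is handed in: All three tube pieces lie inside the barrel; the door is in the mouth, its flange within 4 mm of the frame and square to it within 2 degrees; the pan stands upright (within 3 degrees) and still on the worktop (all of step 3 and angle between pan's own z axis and vertical below 0.06 rad and height (world z) of pan between -0.006 and 0.006 m and linear speed of each of pan, door below 0.02 m/s); the robot touches nothing.
It fails at once if another thing on the bench is pushed more than 30 mm from its place (distance of any of torch_rest, hardwood_block, marker, plate from where it was at the start of the episode above 0.03 m).
It fails at once if a tube piece is handled with the fingers (contact force between the fingers and tube_1 above 6 N or contact force between the fingers and tube_2 above 6 N or contact force between the fingers and tube_3 above 6 N).
It also fails if it takes over 72 s, if anything falls off the work surface, if the arm or the gripper's body presses on something with over 40 N, if the wrist force passes 120 N, or if a joint passes its speed limit or range.

## Working session

There is one attempt and no reset: what is moved stays moved. The work goes in short steps, each a Python script; the robot and the scene stay as the last script left them, time stands still between calls to the robot, and variables do not carry over. Pictures are saved under pics/ and viewed, and the job is handed in when it is done.

```bash
ls; mkdir -p pics
python3 - <<'E'
from station import robot, fingers, vision, workorder, recognise
import cv2,numpy as np
for n in ["scene","side","wrist"]:
    im=vision.grab_frame(n); cv2.imwrite(f"pics/a_{n}.png",im[:,:,::-1])
    c=vision.calibration(n); print(n,{k:np.round(v,4).tolist() if not isinstance(v,str) else v for k,v in c.items()})
    for l in ["tumbler","mouth","door","pan","pan_grip","door_grip","tube_1","torch_rest","hardwood_block","marker","plate"]:
        try: print(l,[(np.round(d["rect"],0).tolist(),round(d["p"],2)) for d in recognise(l,n)])
        except Exception as e: print(l,e)
print(robot.current_time_s(),robot.current_eef_rot(), robot.tip_reach)
E
```

```text
pics
scene {'mtx': [[453.2113, 0.0, 257.1655], [0.0, 453.2113, 187.3214], [0.0, 0.0, 1.0]], 'extrinsics': [[-0.7447, -0.6672, 0.0145, 0.4669], [0.505, -0.5492, 0.6658, -0.2438], [-0.4362, 0.5032, 0.746, -1.2844], [0.0, 0.0, 0.0, 1.0]]}
tumbler [([294.0, 122.0, 118.0, 89.0], 0.61)]
mouth [([293.0, 102.0, 73.0, 37.0], 0.91)]
door [([230.0, 173.0, 59.0, 46.0], 0.66), ([248.0, 251.0, 16.0, 29.0], 0.51)]
pan [([234.0, 250.0, 52.0, 58.0], 0.89), ([222.0, 339.0, 55.0, 68.0], 0.84), ([304.0, 287.0, 53.0, 58.0], 0.56)]
pan_grip [([305.0, 288.0, 50.0, 50.0], 0.87), ([234.0, 246.0, 55.0, 60.0], 0.73), ([220.0, 341.0, 64.0, 64.0], 0.71)]
door_grip [([229.0, 176.0, 59.0, 42.0], 0.85)]
tube_1 [([220.0, 252.0, 17.0, 30.0], 0.84), ([234.0, 252.0, 14.0, 30.0], 0.72), ([252.0, 245.0, 19.0, 37.0], 0.64)]
torch_rest [([273.0, 198.0, 26.0, 29.0], 0.81)]
hardwood_block [([302.0, 219.0, 31.0, 27.0], 0.6), ([231.0, 173.0, 62.0, 50.0], 0.26)]
marker [([309.0, 188.0, 36.0, 17.0], 0.53)]
plate [([176.0, 240.0, 47.0, 35.0], 0.83)]
side {'mtx': [[383.5469, 0.0, 255.2553], [0.0, 383.5469, 198.1935], [0.0, 0.0, 1.
[... 816 characters left out ...]
([264.0, 254.0, 34.0, 18.0], 0.48)]
torch_rest [([276.0, 251.0, 26.0, 16.0], 0.73), ([254.0, 213.0, 24.0, 29.0], 0.65), ([267.0, 248.0, 61.0, 59.0], 0.29)]
hardwood_block [([283.0, 220.0, 14.0, 19.0], 0.73)]
marker [([211.0, 224.0, 31.0, 39.0], 0.55)]
plate [([225.0, 276.0, 25.0, 26.0], 0.68)]
wrist {'mtx': [[273.4801, 0.0, 249.9005], [0.0, 273.4801, 189.0267], [0.0, 0.0, 1.0]], 'T_tool_cam': [[-0.0004, 0.9527, 0.3041, 0.0781], [1.0, 0.0002, 0.0006, -0.0002], [0.0005, 0.3041, -0.9527, -0.1493], [0.0, 0.0, 0.0, 1.0]]}
tumbler []
mouth []
door []
pan []
pan_grip []
door_grip []
tube_1 []
torch_rest []
hardwood_block []
marker []
plate []
1.8 [1.79997105e+02 9.67910401e-04 2.68696247e+01] 0.017
```

View images.

Run:
```python
import cv2
a=cv2.imread("pics/a_scene.png")[60:384,130:380];cv2.imwrite("pics/a_scene2.png",cv2.resize(a,None,fx=1.85*1,fy=1.85,interpolation=3)) 
a=cv2.imread("pics/a_scene.png")[70:280,140:370];cv2.imwrite("pics/a_scene2.png",cv2.resize(a,None,fx=2.8,fy=2.8,interpolation=3)) 
a=cv2.imread("pics/a_side.png")[120:330,150:380];cv2.imwrite("pics/a_side2.png",cv2.resize(a,None,fx=2.8,fy=2.8,interpolation=3))
```

```text
(no output)
```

View pics/a_scene.png

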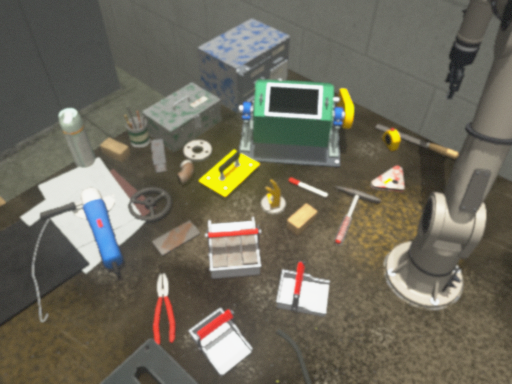

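View pics/a_scene2.png

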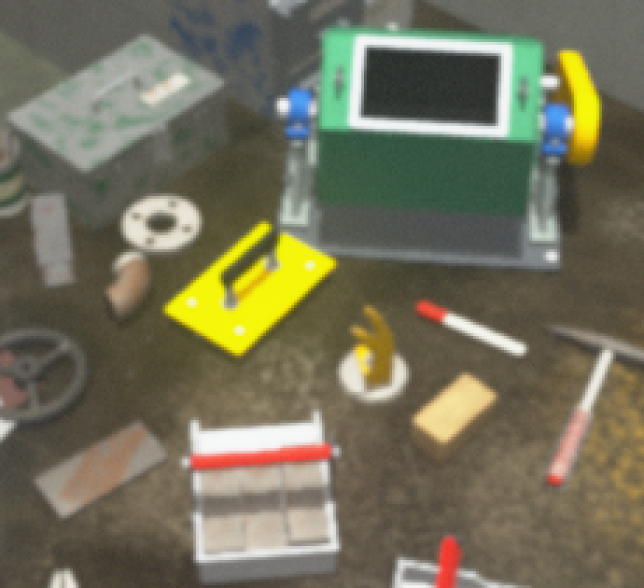

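View pics/a_side2.png

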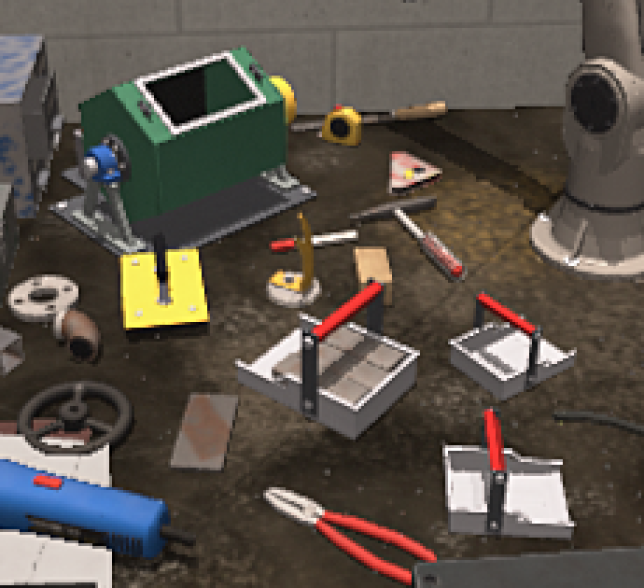

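View pics/a_side.png

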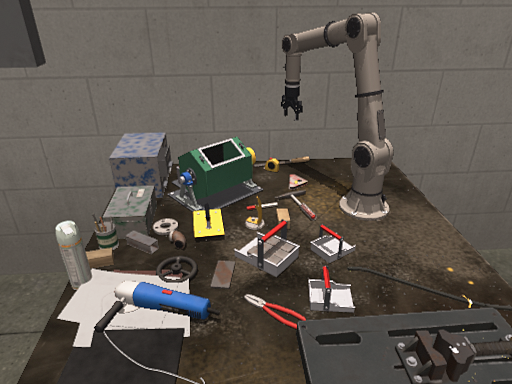

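Run:
```python
import cv2,numpy as np
def crop(n,x0,y0,w,h,f,out):
    a=cv2.imread(f"pics/a_{n}.png")[y0:y0+h,x0:x0+w];a=cv2.resize(a,None,fx=f,fy=f,interpolation=cv2.INTER_CUBIC)
    for x in range(x0+(-x0)%10,x0+w,10):
        cv2.line(a,(int((x+.5-x0)*f),0),(int((x+.5-x0)*f),6),(255,0,255),1);cv2.putText(a,str(x),(int((x-x0)*f),16),0,.35,(255,0,255))
    for y in range(y0+(-y0)%10,y0+h,10):
        cv2.line(a,(0,int((y+.5-y0)*f)),(6,int((y+.5-y0)*f)),(255,0,255),1);cv2.putText(a,str(y),(8,int((y-y0)*f)+4),0,.35,(255,0,255))
    cv2.imwrite(f"pics/{out}.png",a)
crop("scene",235,70,125,100,6,"s_tum"); crop("scene",190,140,85,145,4,"s_mid")
crop("side",160,130,110,120,5,"d_tum"); crop("side",185,195,150,95,5,"d_mid")
```

```text
(no output)
```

View pics/s_tum.png

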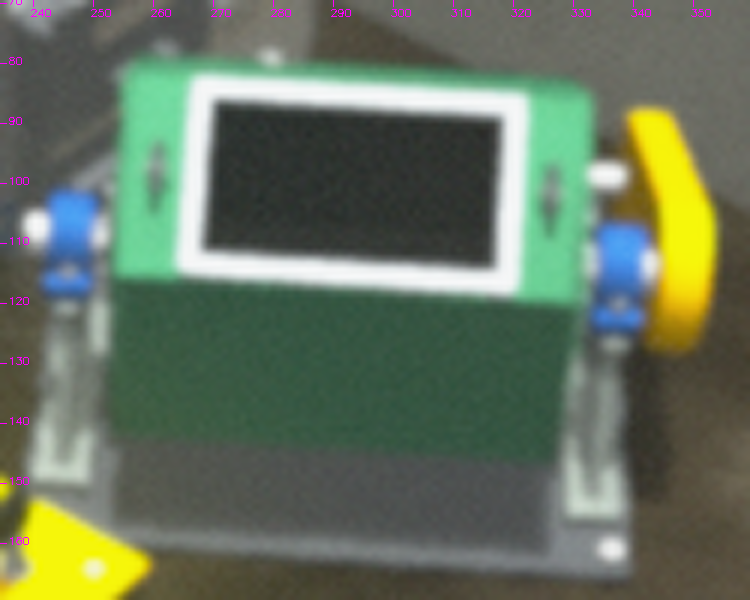

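View pics/s_mid.png

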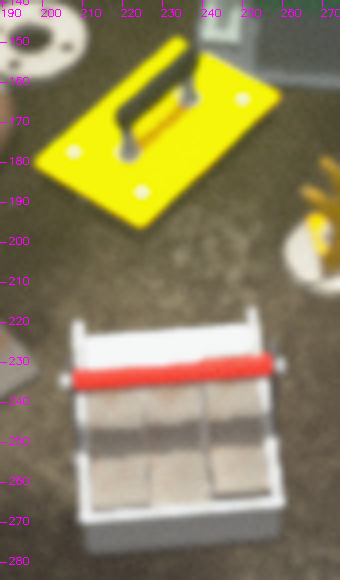

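View pics/d_tum.png

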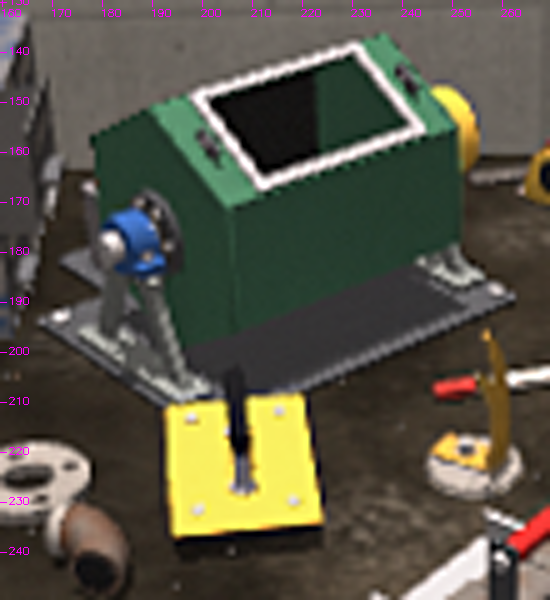

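View pics/d_mid.png

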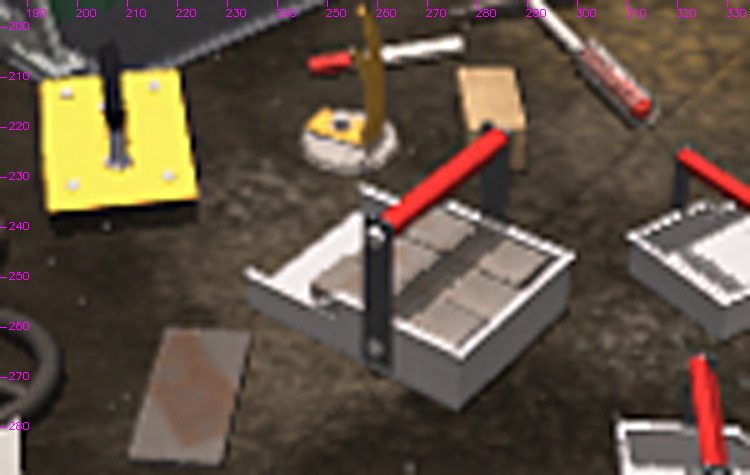

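```bash
cat > cam.py <<'E'
import numpy as np
from station import robot, fingers, vision, workorder, recognise
from scipy.optimize import least_squares
from scipy.spatial.transform import Rotation as R
cal={n:vision.calibration(n) for n in ("scene","side","wrist")}
def proj(n,P,Tct=None):
    c=cal[n]; P=np.atleast_2d(P); E=c.get("extrinsics") if Tct is None else Tct
    E=np.array(E); Q=P@E[:3,:3].T+E[:3,3]; K=np.array(c["mtx"])
    q=np.c_[Q[:,0],-Q[:,1],-Q[:,2]]@K.T; return q[:,:2]/q[:,2:]
def place(p,P):
    c,s=np.cos(p[2]),np.sin(p[2]); P=np.asarray(P,float)
    return P@np.array([[c,-s,0],[s,c,0],[0,0,1]]).T+[p[0],p[1],0]
def fit(obs,p0):
    f=lambda p:np.concatenate([(proj(n,place(p,np.array(m)/1000.))-np.array(u)).ravel() for n,m,u in obs])
    best=min((least_squares(f,[p0[0],p0[1],y],loss='soft_l1') for y in (0,1.57,3.14,-1.57)),key=lambda r:r.cost)
    return best.x,f(best.x).reshape(-1,2)
E
cat > fit1.py <<'E'
from cam import *
def mouth(d,pts): # mouth frame -> tumbler
    Rm=np.array([[.8660254,0,-.5],[0,1,0],[.5,0,.8660254]]);return np.array(pts)@Rm.T+np.array([-.5*d,0,130+.8660254*d])
inn=[(46,80,0),(46,-80,0),(-46,-80,0),(-46,80,0)]; out=[(55,89,0),(55,-89,0),(-55,-89,0),(-55,89,0)]
if __name__=="__main__":
    for d in (100,103,106):
        M=mouth(d,inn+out)
        p,r=fit([("scene",M,[(270,85.8),(318.2,89),(317.3,114.5),(268.2,111.2),(266.2,81.5),(322.7,85),(321.3,119),(263.8,115)]),
         ("side",M,[(201.1,148.9),(229.9,139.9),(242.3,155.1),(212.9,165.1),(197.9,148.5),(230.9,137.7),(244.7,155.1),(211.7,167.5)])],(.5,-.4))
        print("tum",d,p.round(4),np.degrees(p[2]),np.abs(r).mean());
    print(r.round(1).tolist())
    D=[(-56,-92,27),(56,-92,27),(56,92,27),(-56,92,27)]
    p,r=fit([("side",D,[(194.1,236.5),(224.1,234.1),(220.1,208.3),(192.7,210.9)]),("scene",D,[(198.3,180.3),(224.5,196.5),(259.8,163.5),(234.5,149)])],(.5,0))
    print("door",p.round(4),np.degrees(p[2]));print(r.round(1).tolist())
    A=[(-75,67,46),(-75,-67,46),(-75,67,0)]
    p,r=fit([("side",A+[(-10,67,114),(-10,-67,114)],[(276.5,265.5),(299.5,245.5),(275.9,276.5),(262.9,238.9),(284.5,221.5)]),
     ("scene",A+[(-75,-67,0),(-10,67,114),(-10,-67,114)],[(209.5,270),(260.8,265.2),(211,277.8),(259.3,273.8),(207.5,234.5),(257.5,230.3)])],(.4,0))
    print("pan",p.round(4),np.degrees(p[2]));print(r.round(1).tolist())
    L=place(p,np.array([(106,67,9),(106,-67,9),(75,67,28),(75,-67,28)])/1000);print(proj("side",L).round(1).tolist(),proj("scene",L).round(1).tolist())
    for n,uv in (("torch",(273,205)),("block",(302,219)),("marker",(309,188)),("plate",(176,240))):
        g=least_squares(lambda q:(proj("scene",[[q[0],q[1],0.01]])-np.array(uv)).ravel(),(.4,0)).x;print(n,g.round(3))
E
python3 fit1.py
```

```text
tum 100 [ 0.6288 -0.1795 -0.9142] -52.38176721536175 0.5924450397371204
tum 103 [ 0.6287 -0.1777  5.3699] 307.6754623223042 0.523936486491555
tum 106 [ 0.6286 -0.1759 -0.9126] -52.285421030163455 0.5267092523643973
[[-0.7, -0.6], [0.9, -1.0], [0.6, 0.6], [-0.8, 1.0], [0.5, 1.0], [-0.7, 0.5], [-0.7, -1.1], [0.6, -0.3], [-0.7, 0.1], [0.6, -0.4], [0.2, -0.6], [-0.3, -0.0], [-0.5, -0.5], [0.0, -0.1], [0.6, 0.4], [0.3, -0.2]]
door [0.6603 0.1011 3.2213] 184.56798815694324
[[0.0, -0.1], [0.2, -0.5], [0.3, 0.2], [0.5, -0.1], [-0.2, -0.3], [-0.0, -0.4], [-0.1, -0.0], [-0.6, 0.3]]
pan [ 0.4395  0.3109 -0.7399] -42.39483312744731
[[0.1, 0.0], [-0.8, 0.3], [0.3, -0.1], [-2.2, 2.3], [-0.6, 1.7], [1.2, -0.9], [-1.1, 0.0], [0.7, 0.0], [0.1, 0.2], [0.8, 0.4], [0.2, 1.0]]
[[234.5, 253.5], [257.5, 236.1], [241.1, 252.5], [264.1, 234.9]] [[209.5, 224.2], [253.4, 221.1], [209.4, 228.7], [254.4, 225.4]]
torch [0.469 0.101]
block [0.367 0.083]
marker [ 0.429 -0.033]
plate [0.593 0.397]
```

```bash
cat > poses.py <<'E'
from cam import *
def yawT(x,y,yaw,z=0): 
    T=np.eye(4);T[:3,:3]=R.from_euler('z',yaw,degrees=True).as_matrix();T[:3,3]=[x,y,z];return T
PAN=yawT(.4395,.3109,-42.4); TUM=yawT(.6287,-.1777,-52.3); DOOR=yawT(.6603,.1011,184.57)
MT=np.eye(4);MT[:3,:3]=[[.8660254,0,-.5],[0,1,0],[.5,0,.8660254]];MT[:3,3]=[-.0515,0,.130+.8660254*.103]
def mouthT(): return TUM@MT
# tool in pan frame; s=+-1 sign of jaw axis
def tool_in_pan(s,z=0):
    zz=np.array([.5,0,-.8660254]); yy=s*np.array([.8660254,0,.5]); xx=np.cross(yy,zz)
    T=np.eye(4);T[:3,:3]=np.c_[xx,yy,zz];T[:3,3]=np.array([-.010,0,.114])-zz*z;return T
def pour(th,lx,lz,yaw=None,ly=0):
    """pan pose with lip at mouth (lx,ly,lz), nose down th deg"""
    M=mouthT(); lip=M[:3,:3]@[lx,ly,lz]+M[:3,3]
    Rp=TUM[:3,:3]@R.from_euler('y',th,degrees=True).as_matrix()
    T=np.eye(4);T[:3,:3]=Rp;T[:3,3]=lip-Rp@[.106,0,.009];return T
def door_tool(s,z=0):
    zz=np.array([0,0,-1.]); yy=s*np.array([1.,0,0]); T=np.eye(4);T[:3,:3]=np.c_[np.cross(yy,zz),yy,zz];T[:3,3]=[0,0,.072+z];return T
def pr(T): return T[:3,3].tolist(), R.from_matrix(T[:3,:3]).as_euler('xyz',degrees=True).tolist()
def ik(T): return robot.inverse_kinematics(*pr(T))
def toolT():
    T=np.eye(4);T[:3,3]=robot.current_tool_pos();T[:3,:3]=R.from_euler('xyz',robot.current_eef_rot(),degrees=True).as_matrix();return T
E
python3 - <<'E'
from poses import *
for s in (1,-1):
    print("s",s)
    for nm,T in [("pre",PAN@tool_in_pan(s,.08)),("g",PAN@tool_in_pan(s))]+[(th,pour(th,-.022,.008)@tool_in_pan(s)) for th in (0,20,40,60,70,80)]:
        q=ik(T);print(nm,T[:3,3].round(3),None if q is None else np.round(q,0).tolist())
    D=np.eye(4);D[:3,3]=[0,0,-.022]
    for e in (0,180):
      F=np.eye(4);F[:3,:3]=R.from_euler('z',e,degrees=True).as_matrix()
      for nm,T in [("door",DOOR@door_tool(s)),("in",mouthT()@F@D@door_tool(s)),("above",mouthT()@F@D@door_tool(s,.1))]:
        q=ik(T);print(e,nm,T[:3,3].round(3),None if q is None else np.round(q,0).tolist())
print(robot.current_time_s())
E
```

```text
s 1
pre [0.403 0.345 0.183] [-55.0, 21.0, -10.0, 96.0, 33.0, 76.0, -119.0]
g [0.432 0.318 0.114] [-59.0, 24.0, 1.0, 102.0, 33.0, 64.0, -118.0]
0 [ 0.512 -0.027  0.32 ] [47.0, 6.0, -70.0, 99.0, 36.0, 74.0, -84.0]
20 [ 0.538 -0.061  0.353] [24.0, 12.0, -31.0, 79.0, 15.0, 86.0, -59.0]
40 [ 0.57  -0.102  0.37 ] [20.0, 28.0, -15.0, 54.0, -0.0, 106.0, -46.0]
60 [ 0.603 -0.145  0.368] None
70 [ 0.619 -0.165  0.36 ] None
80 [ 0.634 -0.185  0.348] None
0 door [0.66  0.101 0.072] [22.0, 53.0, -62.0, 76.0, 46.0, 77.0, 145.0]
0 in [ 0.582 -0.117  0.263] [36.0, 14.0, -50.0, 98.0, 43.0, 64.0, -80.0]
0 above [ 0.551 -0.078  0.349] [41.0, 8.0, -59.0, 92.0, 36.0, 75.0, -76.0]
180 door [0.66  0.101 0.072] [22.0, 53.0, -62.0, 76.0, 46.0, 77.0, 145.0]
180 in [ 0.582 -0.117  0.263] [44.0, 18.0, -62.0, 98.0, 47.0, 68.0, 96.0]
180 above [ 0.551 -0.078  0.349] [44.0, 9.0, -62.0, 92.0, 38.0, 75.0, 103.0]
s -1
pre [0.403 0.345 0.183] [-20.0, 34.0, -62.0, 95.0, 53.0, 91.0, 46.0]
g [0.432 0.318 0.114] [-16.0, 39.0, -62.0, 100.0, 60.0, 86.0, 42.0]
0 [ 0.512 -0.027  0.32 ] [41.0, 5.0, -63.0, 99.0, 35.0, 73.0, 97.0]
20 [ 0.538 -0.061  0.353] [45.0, 18.0, -62.0, 78.0, 25.0, 89.0, 113.0]
40 [ 0.57  -0.102  0.37 ] [40.0, 37.0, -62.0, 53.0, 24.0, 110.0, 119.0]
60 [ 0.603 -0.145  0.368] None
70 [ 0.619 -0.165  0.36 ] None
80 [ 0.634 -0.185  0.348] None
0 door [0.66  0.101 0.072] [15.0, 45.0, -44.0, 76.0, 32.0, 71.0, -27.0]
0 in [ 0.582 -0.117  0.263] [44.0, 18.0, -62.0, 98.0, 47.0, 68.0, 96.0]
0 above [ 0.551 -0.078  0.349] [44.0, 9.0, -62.0, 92.0, 38.0, 75.0, 103.0]
180 door [0.66  0.101 0.072] [15.0, 45.0, -44.0, 76.0, 32.0, 71.0, -27.0]
180 in [ 0.582 -0.117  0.263] [36.0, 14.0, -50.0, 98.0, 43.0, 64.0, -80.0]
180 above [ 0.551 -0.078  0.349] [41.0, 8.0, -59.0, 92.0, 36.0, 75.0, -76.0]
1.8
```

Run:
```python
from poses import *
for s in (1,-1):
  for lx,lz in ((-.022,.008),(-.022,-.02),(-.03,.0),(-.01,-.03)):
    print(s,lx,lz,[(th,np.round(q,0).tolist()[3:6]) if (q:=ik(pour(th,lx,lz)@tool_in_pan(s))) is not None else th for th in (44,48,50,52,54,56,58)])
```

```text
1 -0.022 0.008 [(44, [48.0, -3.0, 111.0]), 48, 50, 52, 54, 56, 58]
1 -0.022 -0.02 [(44, [49.0, -2.0, 109.0]), (48, [42.0, -4.0, 114.0]), 50, 52, 54, 56, 58]
1 -0.03 0.0 [(44, [50.0, -3.0, 109.0]), (48, [44.0, -5.0, 115.0]), 50, 52, 54, 56, 58]
1 -0.01 -0.03 [(44, [46.0, -2.0, 110.0]), (48, [39.0, -4.0, 116.0]), 50, 52, 54, 56, 58]
-1 -0.022 0.008 [(44, [46.0, 24.0, 115.0]), 48, 50, 52, 54, 56, 58]
-1 -0.022 -0.02 [(44, [48.0, 25.0, 113.0]), (48, [41.0, 19.0, 116.0]), 50, 52, 54, 56, 58]
-1 -0.03 0.0 [(44, [49.0, 24.0, 113.0]), (48, [43.0, 17.0, 116.0]), 50, 52, 54, 56, 58]
-1 -0.01 -0.03 [(44, [45.0, 27.0, 114.0]), (48, [38.0, 7.0, 116.0]), 50, 52, 54, 56, 58]
```

Run:
```python
from poses import *
import cv2
t0=robot.current_time_s()
robot.move_to(*pr(PAN@tool_in_pan(1,.14)))
print(np.round(robot.current_joint_positions(),0), robot.current_time_s()-t0)
T=toolT()
im=vision.grab_frame("wrist")
C=T@np.array(cal["wrist"]["T_tool_cam"]); E=np.linalg.inv(C); np.save("w1.npy",E)
im=im[:,:,::-1].copy()
P=lambda pts:proj("wrist",(np.c_[np.array(pts)/1000.,np.ones(len(pts))]@PAN.T)[:,:3],E)
for q in P([(-10,67,114),(-10,-67,114),(-10,0,114),(-75,67,46),(-75,-67,46),(106,0,9)]): cv2.circle(im,tuple(int(v) for v in np.round(q)),3,(255,0,255),1)
cv2.imwrite("pics/w1.png",im)
```

```text
[ -50.   20.  -20.   90.   35.   85. -120.] 3.0583
```

View pics/w1.png

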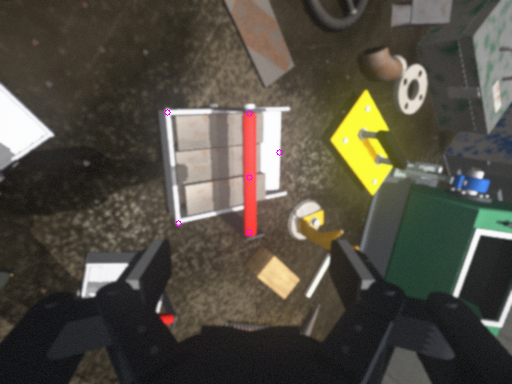

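The projected corners and grip (250,177) sit right on the picture: the pan pose is good. I'll grasp it.

Run:
```python
from poses import *
t0=robot.current_time_s()
robot.line_to(*pr(PAN@tool_in_pan(1,0)),velocity=.15)
fingers.gripper_to(0.0,force=110)
print(robot.current_finger_gap()*85, robot.current_contact_force())
U=np.eye(4);U[2,3]=.02
robot.line_to(*pr(U@PAN@tool_in_pan(1,0)),velocity=.08)
print(robot.current_contact_force(),robot.current_torque())
U[2,3]=.235
robot.line_to(*pr(U@PAN@tool_in_pan(1,0)),velocity=.18)
P0=pour(0,-.022,.06)@tool_in_pan(1)
print(np.round(robot.current_joint_positions(),0),ik(P0), robot.current_time_s())
import cv2
cv2.imwrite("pics/b_side.png",vision.grab_frame("side")[150:350,150:400,::-1])
```

```text
10.304905870675118 [-0.96591764 -1.20480041  5.57491531]
[-0.79574423 -1.33723027 -9.0654124 ] [ 1.07039534  1.19665442 -0.07373967]
[ -44.   15.  -18.   81.   34.   93. -105.] [-16.97829899  -0.8976097   -5.44577952  95.92737044  29.45397084
  78.03686175 -79.18658828] 8.4083
```

View pics/b_side.png

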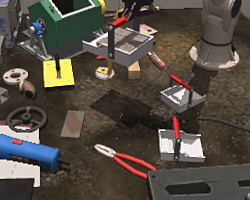

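Pan lifted level with its pieces. Now the transfer and a look at alignment.

Run:
```python
from poses import *
import cv2
robot.line_to(*pr(pour(0,-.03,.06)@tool_in_pan(1)),velocity=.22)
print(np.round(robot.current_joint_positions(),0), robot.current_time_s())
robot.line_to(*pr(pour(5,-.022,.015)@tool_in_pan(1)),velocity=.12)
print([th if ik(pour(th,-.022,.0)@tool_in_pan(1)) is not None else None for th in (20,30,40,44,46,48,50,52)])
a=vision.grab_frame("scene")[60:180,220:370,::-1];cv2.imwrite("pics/c_scene.png",cv2.resize(a,None,fx=4,fy=4))
a=vision.grab_frame("side")[100:220,150:300,::-1];cv2.imwrite("pics/c_side.png",cv2.resize(a,None,fx=4,fy=4))
print(robot.current_time_s())
```

```text
[-21.  -1.  -2.  97.  30.  78. -80.] 10.0833
[20, 30, 40, 44, 46, 48, None, None]
10.7167
```

View pics/c_scene.png

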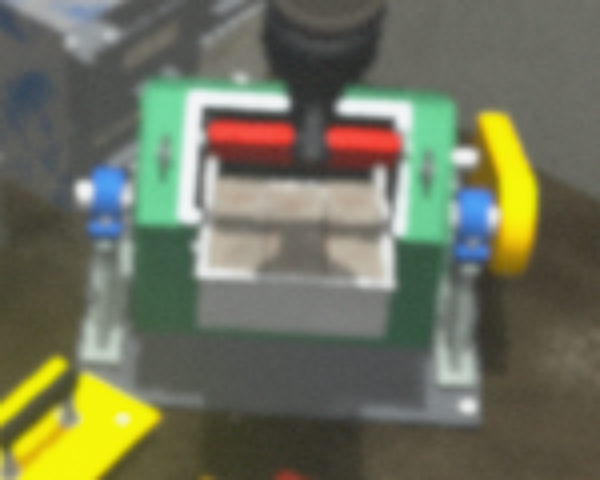

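View pics/c_side.png

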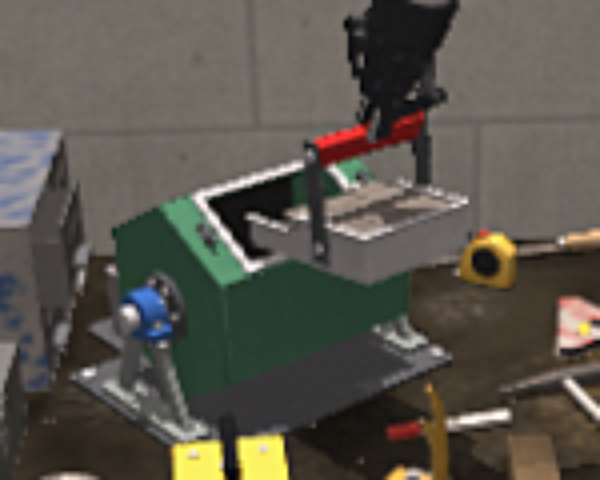

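Run:
```python
from poses import *
import cv2
for th,lz in ((16,.010),(28,.006),(38,.003),(46,.0)):
    robot.line_to(*pr(pour(th,-.022,lz)@tool_in_pan(1)),velocity=.13)
robot.pause(.6)
print(robot.current_time_s(), robot.current_contact_force(), np.round(robot.current_joint_positions(),1))
a=vision.grab_frame("scene")[60:180,220:370,::-1];cv2.imwrite("pics/d_scene.png",cv2.resize(a,None,fx=4,fy=4))
a=vision.grab_frame("side")[100:220,150:300,::-1];cv2.imwrite("pics/d_side.png",cv2.resize(a,None,fx=4,fy=4))
```

```text
12.8 [-0.03511613  0.80233041 -3.52794288] [ 11.   34.   10.6  45.5 -15.6 114.  -36.5]
```

View pics/d_scene.png

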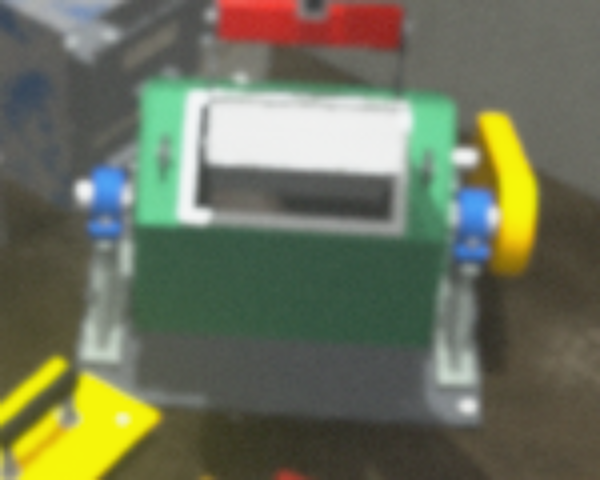

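View pics/d_side.png

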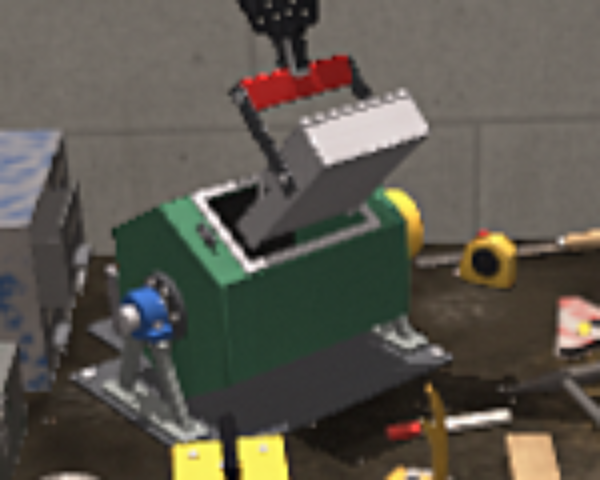

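Wrist force fell to 3.5 N, which is the empty pan alone; the picture shows all pieces gone. Returning the pan.

Run:
```python
from poses import *
import cv2
t=tool_in_pan(1)
for th,lx,lz in ((30,-.022,.012),(12,-.022,.025),(0,-.03,.06)):
    robot.line_to(*pr(pour(th,lx,lz)@t),velocity=.16)
a=vision.grab_frame("scene")[60:180,220:370,::-1];cv2.imwrite("pics/e_scene.png",cv2.resize(a,None,fx=4,fy=4))
def U(z): u=np.eye(4);u[2,3]=z;return u
robot.line_to(*pr(U(.235)@PAN@t),velocity=.25)
robot.line_to(*pr(U(.02)@PAN@t),velocity=.2)
a=vision.grab_frame("side")[190:310,210:360,::-1];cv2.imwrite("pics/e_side.png",cv2.resize(a,None,fx=4,fy=4))
print(robot.line_to(*pr(U(-.004)@PAN@t),velocity=.04,f_stop=4), toolT()[2,3]-.114, robot.current_contact_force(),robot.current_time_s())
```

```text
True 0.0008434671798453197 [-0.24268092  0.32410631  3.19951942] 17.6167
```

View pics/e_side.png

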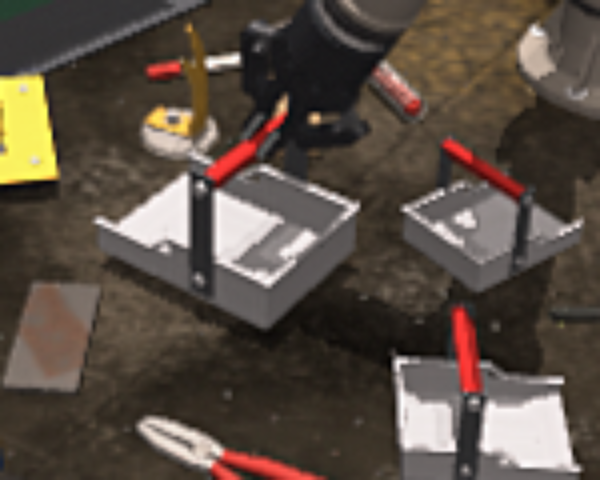

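View pics/e_scene.png

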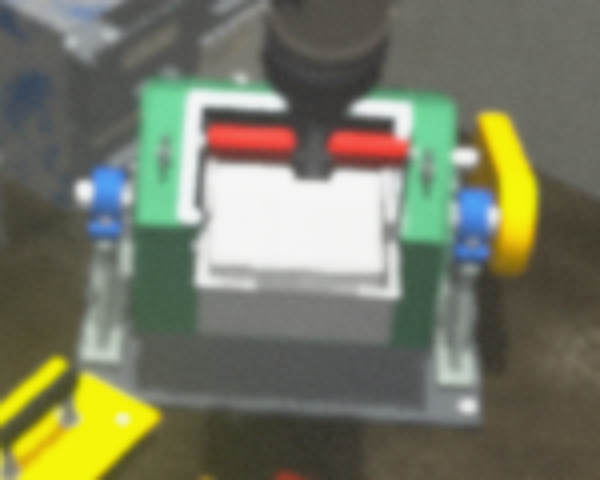

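```bash
cat >> poses.py <<'E'
F180=np.diag([-1.,-1,1,1]); DN=np.eye(4);DN[2,3]=-.022
def shot(name,fn):
    import cv2
    T=toolT(); im=vision.grab_frame("wrist")
    E=np.linalg.inv(T@np.array(cal["wrist"]["T_tool_cam"])); np.save(fn+".npy",E); cv2.imwrite("pics/"+fn+".png",im[:,:,::-1]); return E
E
python3 - <<'E'
from poses import *
import cv2
fingers.gripper_to(1.0); robot.pause(.1)
T=toolT(); Z=np.eye(4);Z[2,3]=-.13
robot.line_to(*pr(T@Z),velocity=.2)
robot.pause(.1)
shot("wrist","w2")
robot.move_to(*pr(mouthT()@F180@DN@door_tool(-1,.13)))
robot.pause(.3);shot("wrist","w3");print(robot.current_time_s(),np.round(robot.current_joint_positions(),0))
E
python3 - <<'E'
import cv2
for n in("w2","w3"):
    pass
E
```

```text
21.475 [-13.   2.   1.  91.  28.  75. -70.]
```

View pics/w2.png

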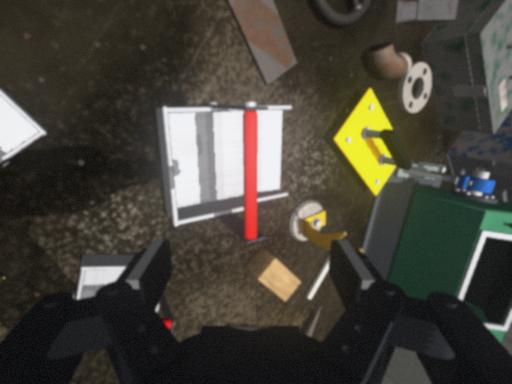

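View pics/w3.png

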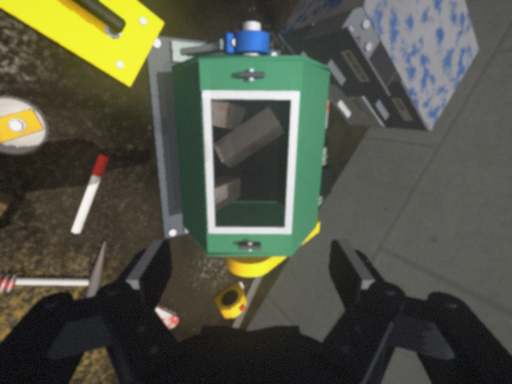

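```bash
cat > fitw.py <<'E'
from poses import *
import cv2
def quad(mask):
    cs,_=cv2.findContours(mask,cv2.RETR_EXTERNAL,cv2.CHAIN_APPROX_NONE); c=max(cs,key=cv2.contourArea)
    c=c[:,0,:].astype(float); b=cv2.boxPoints(cv2.minAreaRect(c.astype(np.float32)))
    # refine: approx quad then line fits to edges
    h=cv2.convexHull(c.astype(np.float32)); 
    for e in np.linspace(2,30,57):
        a=cv2.approxPolyDP(h,e,True)[:,0,:]
        if len(a)==4: break
    L=[]
    for i in range(4):
        p,q=a[i],a[(i+1)%4]; d=(q-p)/np.linalg.norm(q-p); n=np.array([-d[1],d[0]]); s=(c-p)@d; o=np.abs((c-p)@n)
        m=(o<3)&(s>.12*np.linalg.norm(q-p))&(s<.88*np.linalg.norm(q-p))
        v=cv2.fitLine(c[m].astype(np.float32),cv2.DIST_HUBER,0,.01,.01).ravel();L.append(v)
    P=[]
    for i in range(4):
        v,w=L[i-1],L[i]; t=np.linalg.solve(np.array([[v[0],-w[0]],[v[1],-w[1]]]),[w[2]-v[2],w[3]-v[3]]); P.append([v[2]+t[0]*v[0],v[3]+t[0]*v[1]])
    return np.array(P)
def shrink(P,px):  # contour pixels sit half a pixel inside (px<0 expands)
    c=P.mean(0); return P+ (P-c)/np.abs(P-c).clip(1)*px
def quadmatch(Q,pred):
    import itertools
    return min((np.roll(Q[::o],k,axis=0) for k in range(4) for o in (1,-1)),key=lambda q:np.abs(q-pred).sum())
E
python3 - <<'E'
from fitw import *
E=np.load("w3.npy"); im=cv2.imread("pics/w3.png")
hsv=cv2.cvtColor(im,cv2.COLOR_BGR2HSV)
m=((hsv[...,1]<45)&(hsv[...,2]>150)).astype(np.uint8)*255; roi=np.zeros_like(m); roi[75:250,190:310]=255; m&=roi
cs,hi=cv2.findContours(m,cv2.RETR_CCOMP,cv2.CHAIN_APPROX_NONE)
outer=quad(m)
f=m.copy(); cv2.floodFill(f,None,(0,0),128); inner=quad(((f==0)).astype(np.uint8)*255)
f2=(f==0).astype(np.uint8)
M=mouthT()
W=lambda pts,M:np.array(pts)/1000.@M[:3,:3].T+M[:3,3]
inn=[(46,80,0),(46,-80,0),(-46,-80,0),(-46,80,0)]; out=[(55,89,0),(55,-89,0),(-55,-89,0),(-55,89,0)]
pi=proj("wrist",W(inn,M),E);po=proj("wrist",W(out,M),E)
qi=quadmatch(inner,pi);qo=quadmatch(outer,po)
print("inner",qi.round(1).tolist(),pi.round(1).tolist());print("outer",qo.round(1).tolist(),po.round(1).tolist())
# expand by half px
qi=shrink(qi,.5);qo=shrink(qo,.5)
def mk(p,d=.103):
    T=yawT(p[0],p[1],np.degrees(p[2]),p[3] if len(p)>3 else 0); N=MT.copy();N[:3,3]=[-.5*d,0,.130+.8660254*d];return T@N
def f(p): return np.r_[(proj("wrist",W(inn,mk(p)),E)-qi).ravel(),(proj("wrist",W(out,mk(p)),E)-qo).ravel()]
r=least_squares(f,[.6287,-.1777,np.radians(-52.3)]);print(r.x.round(4),np.degrees(r.x[2]),np.abs(r.fun).mean(),mk(r.x)[:3,3]);
r=least_squares(f,[.6287,-.1777,np.radians(-52.3),0]);print(r.x.round(4),np.degrees(r.x[2]),np.abs(r.fun).mean(),mk(r.x)[:3,3],M[:3,3])
cv2.polylines(im,[np.round(qo).astype(int)],True,(255,0,255),1);cv2.polylines(im,[np.round(qi).astype(int)],True,(255,0,0),1)
cv2.imwrite("pics/w3b.png",cv2.resize(im[70:260,150:350],None,fx=3,fy=3))
E
```

```text
inner [[289.79998779296875, 100.5], [283.70001220703125, 226.0], [215.8000030517578, 226.0], [211.0, 98.5999984741211]] [[290.5, 100.5], [285.0, 227.6], [215.5, 227.5], [210.2, 100.5]]
outer [[299.29998779296875, 91.30000305175781], [290.8999938964844, 233.0], [207.89999389648438, 233.0], [201.60000610351562, 89.4000015258789]] [[298.8, 92.2], [291.5, 233.7], [209.0, 233.7], [202.0, 92.2]]
[ 0.6294 -0.1764 -0.9219] -52.822971834299736 0.5561535351474465 [ 0.598232   -0.13536088  0.21920062]
[ 0.6291 -0.1756 -0.9214  0.0015] -52.78997777669692 0.5087907449526003 [ 0.5979558  -0.13459083  0.22072222] [ 0.59720636 -0.13695199  0.21920062]
```

View pics/w3b.png

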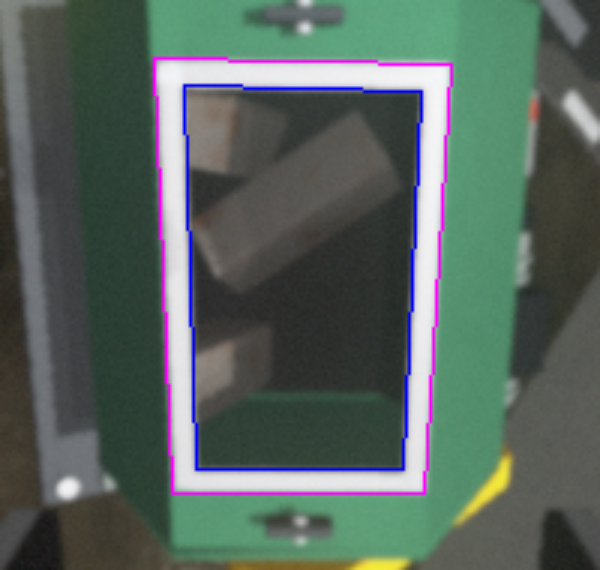

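```bash
sed -i 's/TUM=yawT(.6287,-.1777,-52.3)/TUM=yawT(.6292,-.1761,-52.8)/' poses.py
python3 - <<'E'
from fitw import *
T=toolT();Z=np.eye(4);Z[2,3]=-.05
robot.move_to(*pr(DOOR@door_tool(-1,.14)))
robot.pause(.3);E=shot("wrist","w4");print(robot.current_time_s(),np.round(robot.current_joint_positions(),0))
im=cv2.imread("pics/w4.png"); hsv=cv2.cvtColor(im,cv2.COLOR_BGR2HSV)
m=((hsv[...,0]>20)&(hsv[...,0]<36)&(hsv[...,1]>150)&(hsv[...,2]>90)).astype(np.uint8)*255
m=cv2.morphologyEx(m,cv2.MORPH_OPEN,np.ones((3,3)))
D=np.array([(-56,-92,27),(56,-92,27),(56,92,27),(-56,92,27)])/1000
pd=proj("wrist",D@DOOR[:3,:3].T+DOOR[:3,3],E)
roi=np.zeros_like(m);lo=pd.min(0).astype(int)-15;hi=pd.max(0).astype(int)+15;lo=lo.clip(0);roi[lo[1]:hi[1],lo[0]:hi[0]]=255;m&=roi
q=quad(m);qq=quadmatch(q,pd);print(qq.round(1).tolist(),pd.round(1).tolist())
qq=shrink(qq,.5)
f=lambda p:(proj("wrist",place(p,D),E)-qq).ravel()
r=least_squares(f,[.6603,.1011,np.radians(184.57)]);print(r.x.round(4),np.degrees(r.x[2]),r.fun.round(2))
cv2.polylines(im,[np.round(qq).astype(int)],True,(255,0,255),1)
p=proj("wrist",place(r.x,[(0,-.05,.084),(0,.05,.084),(0,0,.084)]),E)
for v in p: cv2.circle(im,tuple(np.round(v).astype(int).tolist()),2,(255,0,255),-1)
cv2.imwrite("pics/w4b.png",im)
E
```

```text
22.8583 [-9. 33. -1. 66.  1. 81. -6.]
[[299.8999938964844, 89.0], [201.89999389648438, 89.0], [209.5, 234.89999389648438], [293.5, 230.5]] [[298.0, 88.9], [200.9, 89.0], [208.4, 233.1], [290.9, 233.0]]
[0.6624 0.1016 3.2297] 185.05042822645933 [-1.19 -0.32  0.66  0.65  1.56 -2.2  -0.93  1.48]
```

View pics/w4b.png

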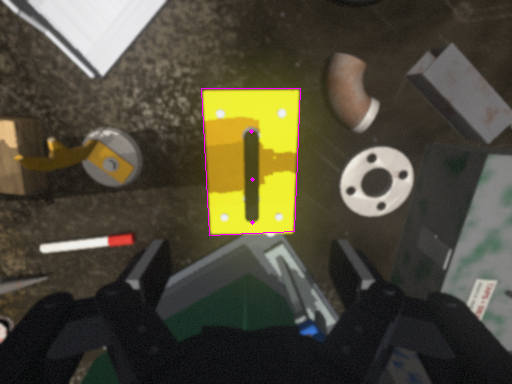

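```bash
sed -i 's/DOOR=yawT(.6603,.1011,184.57)/DOOR=yawT(.6624,.1016,184.95)/' poses.py
python3 - <<'E'
from fitw import *
robot.line_to(*pr(DOOR@door_tool(-1,0)),velocity=.15)
fingers.gripper_to(0.0,force=90)
print(robot.current_finger_gap(), robot.current_contact_force())
robot.line_to(*pr(DOOR@door_tool(-1,.03)),velocity=.08)
robot.line_to(*pr(DOOR@door_tool(-1,.29)),velocity=.2)
robot.line_to(*pr(mouthT()@F180@DN@door_tool(-1,.10)),velocity=.2)
robot.pause(.3)
E=shot("wrist","w5");print(robot.current_time_s(),robot.current_contact_force(),np.round(robot.current_joint_positions(),0))
for n,c in (("scene",(60,180,220,370)),("side",(100,220,150,300))):
    a=vision.grab_frame(n)[c[0]:c[1],c[2]:c[3],::-1];cv2.imwrite(f"pics/f_{n}.png",cv2.resize(a,None,fx=4,fy=4))
im=cv2.imread("pics/w5.png"); hsv=cv2.cvtColor(im,cv2.COLOR_BGR2HSV)
m=((hsv[...,0]>20)&(hsv[...,0]<36)&(hsv[...,1]>130)&(hsv[...,2]>70)).astype(np.uint8)*255
m=cv2.morphologyEx(m,cv2.MORPH_OPEN,np.ones((3,3)))
D=np.array([(-56,-92,27),(56,-92,27),(56,92,27),(-56,92,27)])/1000
# door in tool frame nominal
G=toolT()@np.linalg.inv(door_tool(-1)); pd=proj("wrist",D@G[:3,:3].T+G[:3,3],E); print(pd.round(1).tolist())
try:
    q=quadmatch(quad(m),pd);print(q.round(1).tolist()); cv2.polylines(im,[np.round(q).astype(int)],True,(255,0,255),1)
except Exception as e: print(e)
cv2.polylines(im,[np.round(pd).astype(int)],True,(0,0,255),1)
cv2.imwrite("pics/w5b.png",im)
E
```

```text
0.14542167945306295 [-2.9102557   0.28081131  2.17718894]
28.2333 [ 0.41920176  0.49378975 -3.6141107 ] [-19.   4.   9.  94.  28.  71. -70.]
[[334.4, 80.1], [165.1, 80.2], [185.2, 308.2], [314.5, 308.1]]
OpenCV(4.12.0) /io/opencv/modules/imgproc/src/linefit.cpp:50: error: (-215:Assertion failed) count > 0 in function 'fitLine2D_wods'
```

View pics/w5b.png

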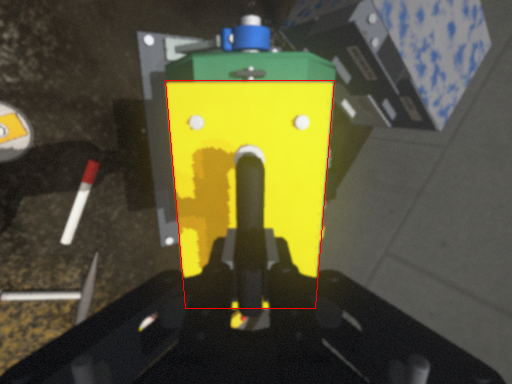

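View pics/f_side.png

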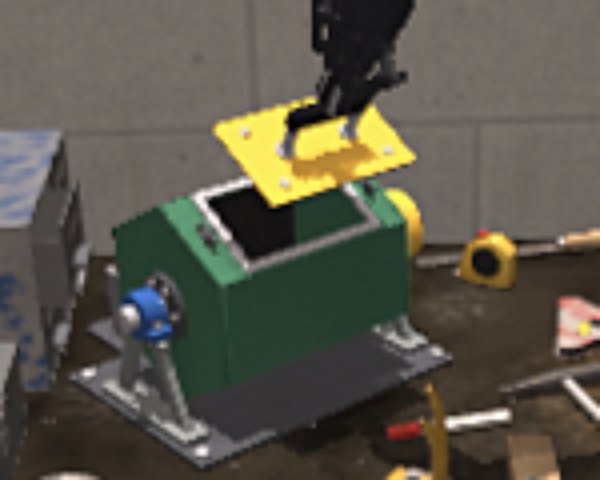

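Door outline matches the prediction within a pixel, so it sits centred in the hand. Inserting with force guard.

Run:
```python
from fitw import *
g=lambda z:pr(mouthT()@F180@DN@door_tool(-1,z))
def st(): 
    d=np.linalg.inv(mouthT())@np.r_[robot.current_tool_pos(),1]; return (d[:3]*1000-[0,0,50]).round(1).tolist(), (mouthT()[:3,:3].T@robot.current_contact_force()).round(1).tolist(), (mouthT()[:3,:3].T@robot.current_torque()).round(2).tolist()
robot.line_to(*g(.03),velocity=.12); print(st())
print(robot.line_to(*g(.010),velocity=.04,f_stop=8),st())
if abs(st()[0][2]-10)<2:
    print(robot.line_to(*g(-.002),velocity=.025,f_stop=10),st())
print(robot.current_time_s())
for n,c in (("scene",(60,180,220,370)),("side",(100,220,150,300))):
    a=vision.grab_frame(n)[c[0]:c[1],c[2]:c[3],::-1];cv2.imwrite(f"pics/g_{n}.png",cv2.resize(a,None,fx=4,fy=4))
```

```text
([0.3, 0.6, 30.6], [-2.0, 0.2, -2.9], [-0.0, 0.96, 0.0])
False ([0.0, -0.0, 9.9], [-1.7, 0.3, -2.2], [0.07, 0.97, -0.03])
True ([-0.2, 0.4, 1.2], [0.4, -0.3, 3.8], [-0.06, 0.24, 0.02])
30.1333
```

View pics/g_side.png

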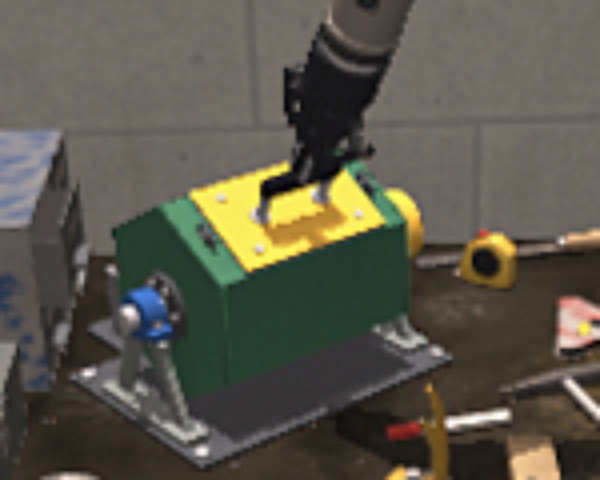

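View pics/g_scene.png

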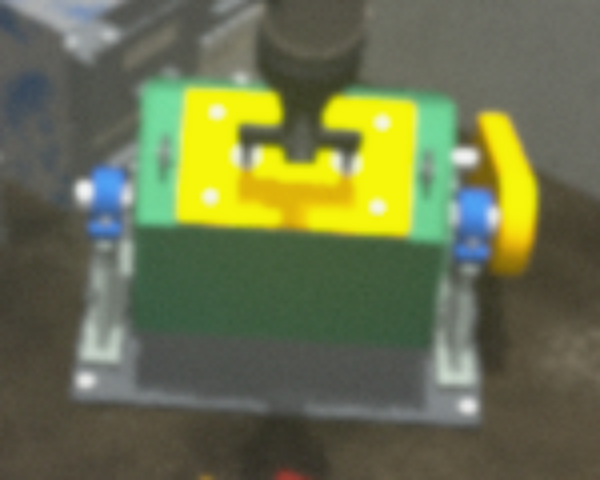

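Run:
```python
from fitw import *
g=lambda z:pr(mouthT()@F180@DN@door_tool(-1,z))
def st(): 
    d=np.linalg.inv(mouthT())@np.r_[robot.current_tool_pos(),1]; return (d[:3]*1000-[0,0,50]).round(1).tolist(), (mouthT()[:3,:3].T@robot.current_contact_force()).round(1).tolist()
print(robot.line_to(*g(-.004),velocity=.02,f_stop=15),st())
robot.pause(.3)
fingers.gripper_to(1.0); robot.pause(.2)
robot.line_to(*pr(toolT()@np.array([[1,0,0,0],[0,1,0,0],[0,0,1,-.11],[0,0,0,1.]])),velocity=.15)
robot.pause(.3);E=shot("wrist","w6");print(robot.current_time_s())
for n,c in (("scene",(60,180,220,370)),("side",(100,220,150,300))):
    a=vision.grab_frame(n)[c[0]:c[1],c[2]:c[3],::-1];cv2.imwrite(f"pics/h_{n}.png",cv2.resize(a,None,fx=4,fy=4))
im=cv2.imread("pics/w6.png"); hsv=cv2.cvtColor(im,cv2.COLOR_BGR2HSV)
m=((hsv[...,0]>20)&(hsv[...,0]<36)&(hsv[...,1]>130)&(hsv[...,2]>70)).astype(np.uint8)*255
m[:70]=0;m[:,:150]=0;m=cv2.morphologyEx(m,cv2.MORPH_OPEN,np.ones((3,3)))
D=np.array([(-56,-92,27),(56,-92,27),(56,92,27),(-56,92,27)])/1000
G=mouthT()@F180@DN; pd=proj("wrist",D@G[:3,:3].T+G[:3,3],E); print(pd.round(1).tolist())
try:
    q=quadmatch(quad(m),pd);print(q.round(1).tolist())
    q=shrink(q,.5)
    def f(v):
        H=G.copy();H[:3,3]+=G[:3,:3]@v[:3];H[:3,:3]=G[:3,:3]@R.from_rotvec(v[3:]).as_matrix();return (proj("wrist",D@H[:3,:3].T+H[:3,3],E)-q).ravel()
    r=least_squares(f,np.zeros(6));print((r.x*1000).round(1),r.fun.round(1))
except Exception as e: print(e)
cv2.imwrite("pics/w6b.png",im)
```

```text
True ([-0.2, 0.4, 1.2], [1.1, 0.4, 3.8])
32.875
[[305.3, 86.8], [197.8, 86.9], [206.4, 244.0], [296.2, 244.1]]
[[301.70001220703125, 88.0], [194.8000030517578, 88.0], [203.8000030517578, 244.0], [293.70001220703125, 244.0]]
[ 3.3  0.4  0.9 -4.3 -1.6  1. ] [-0.  -0.2  0.1 -0.1  0.5  0.2 -0.5  0.1]
```

View pics/w6b.png

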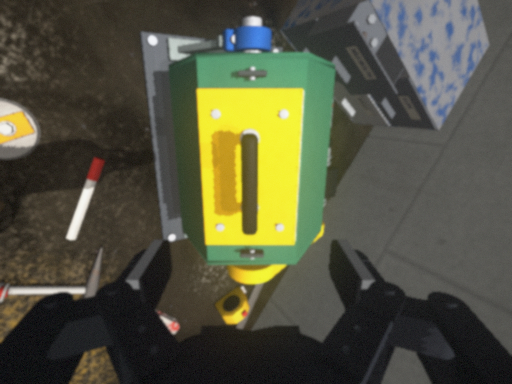

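View pics/h_side.png

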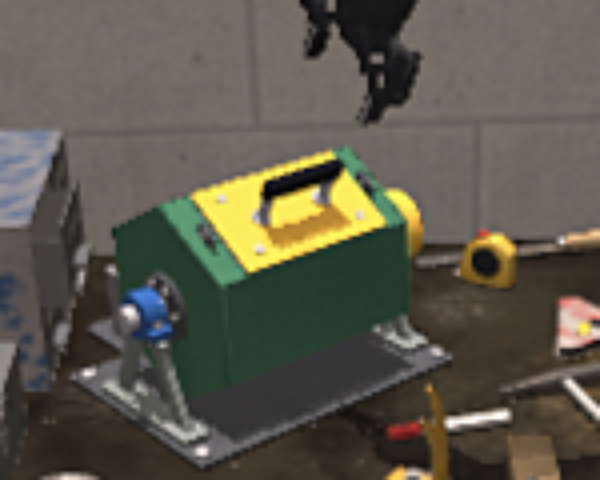

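View pics/h_scene.png

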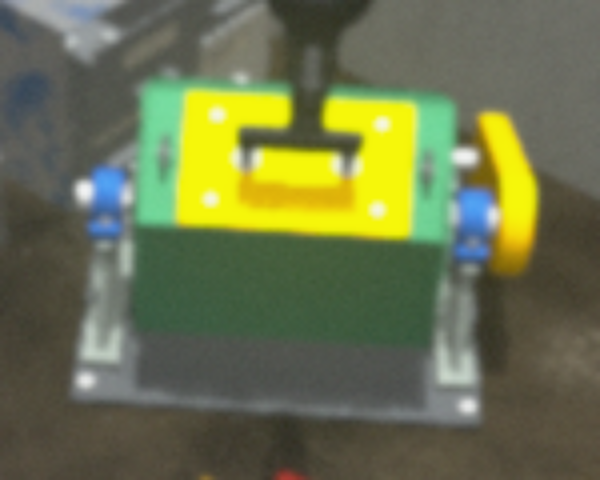

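Run:
```python
from fitw import *
a=vision.grab_frame("side")[190:310,180:340,::-1];cv2.imwrite("pics/i_side.png",cv2.resize(a,None,fx=4,fy=4))
print(robot.current_time_s(),robot.current_contact_force())
```

```text
33.025 [-0.54418708  0.06025003 -0.80690101]
```

View pics/i_side.png

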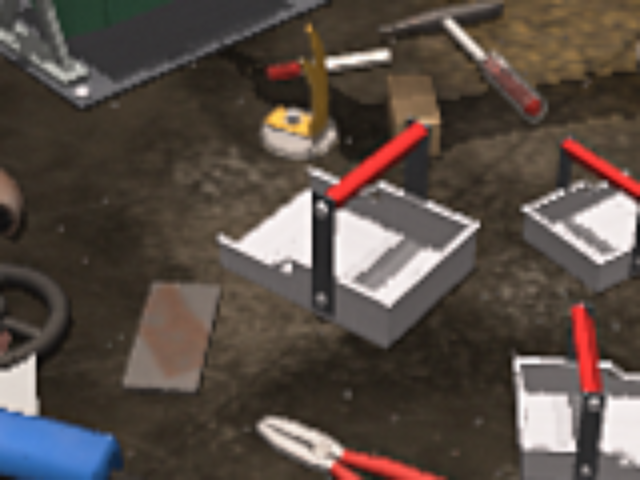

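The pan stands empty and upright, and the torch rest, block, marker and plate look unmoved. Handing in.

```bash
python3 -c "
from station import workorder
print(workorder.close_job())"
```

```text
the job is handed in; nothing more can be done
None
```

The tumbler is charged and closed, and I handed the job in after about 33 s of robot time.

- **Pouring:** I took the largest pan by its red grip and tipped it 46° over the mouth. The wrist force fell to about 3.5 N, the weight of the empty pan. A wrist picture then showed all three tube pieces lying in the barrel, well below the mouth.
- **Pan:** I set it back on its original spot. The last side picture shows it empty and upright.
- **Door:** It is seated in the mouth. A fit to the last wrist picture put the flange 0.9 mm from my estimate of the frame surface and tilted about 0.3°, within the 4 mm and 2° limits.
- **Other things on the bench:** The torch rest, block, marker and plate look unmoved in the last side picture. I did not measure them.

One check disagreed slightly. The same fit put the door about 3.3 mm down the slope from my estimate of the mouth's centre. That is a little more than the plug's 2.5 mm play, so part of it is probably error in my estimate. It is still inside the 8 mm limit.

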